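# Lay the pin brush down in the drying tray

## Task

Take the orange pin brush with the long oval head out of its socket on the lazy-susan and lay it flat in the steel tray, lengthwise and pins up: stand the end of its handle on the tray floor and, keeping the head pinched, press and move over so that the brush pivots between the fingers until it is nearly flat, then let it go. Leave the comb and the round brush standing in their sockets.

Things in the scene. Friction and masses are not known exactly. Their poses are not given: they have to be found in the camera images.
- brush_head (a point): Centre of the pin brush's oval head; pinch here, across y. At the start z (handle end to head) is up; x points out of the pin side. Brush 180 mm long, handle end 137 mm from here along -z, handle 18 (y) x 14 (x) mm. Head 46 mm wide (y), sides flat within 20 mm of here along z; body 14 mm thick (x -7 to 7), back flush with handle; pins to x = 23 mm. 110 g. Its socket is loose, 45 mm deep.
- tray: Open steel tray, fixed, 310 x 150 mm outside, 300 x 140 mm inside; origin at the centre of its underside, x along the long side, z up. The floor's upper face is 5 mm above the origin; the rim stands 8 mm above that floor.
- comb_mid (a point): Middle of a steel comb, 150 mm tall, standing (z up) in a second socket of the 300 mm round lazy-susan (locked, does not turn), 165 mm from the pin brush's socket; leave it alone.
- round_brush_mid (a point): Middle of a brush of the same orange plastic with a round head 54 mm across and black bristles, 149 mm tall, standing (z up) in the third socket, 165 mm from the pin brush's; leave it alone.
There are look-alikes about, which are no part of the job. Of the things that look like the part that bears comb_mid, the smaller one is meant.

How it is judged:
On the way, in this order (a step that is already met when the one before it is completed fails the run):
1. the pinched pin brush stands with its handle end on the tray, within 35 degrees of upright (contact force between brush and tray above 0.5 N and contact force between the fingers and brush above 1 N and angle between brush_head's own z axis and vertical below 0.61 rad), for 0.05 s.
2. still pinched and with its handle end pressing on the tray, it has swung to more than 65 degrees from upright (contact force between brush and tray above 0.3 N and contact force between the fingers and brush above 1 N and angle between brush_head's own z axis and vertical above 1.134 rad), for 0.05 s.
At the end, for the whole second after the job is handed in: The pin brush lies at rest inside the tray, on the tray floor (head centre within 18 mm of the tray's underside), pins up within 12 degrees, lengthwise within 20 degrees either way round; the comb and the round brush still stand upright in their sockets (angle between brush_head's own x axis and vertical below 0.21 rad and angle between the z axis of brush_head and the x axis of tray, either way round below 0.35 rad and z of brush_head in the frame of tray below 0.018 m and x of brush_head in the frame of tray between -0.15 and 0.15 m and y of brush_head in the frame of tray between -0.07 and 0.07 m and linear speed of brush below 0.02 m/s and angle between each of comb_mid, round_brush_mid's own z axis and vertical below 0.25 rad); the robot touches nothing.
It fails at once if the comb or the round brush is moved by more than 30 mm (distance of any of comb_mid, round_brush_mid from where it was at the start of the episode above 0.03 m).
It also fails if it takes over 50 s, if anything falls off the work surface, if the arm or the gripper's body presses on something with over 40 N, if the wrist force passes 120 N, or if a joint passes its speed limit or range.

## Robot

A 6-joint arm with a two-finger parallel gripper is mounted at the origin on the work surface. World frame = base frame: x ahead of the robot, y to its left, z up, the work surface at z = 0. Lengths are in m, angles in rad, forces in N, time in s.
With the tool pointing down it reaches from about 0.35 to 0.95 m from the base axis. Payload 17.4 kg.
Tool frame: the origin (TCP) lies between the finger pads; the fingertips stand 22 mm ahead of it and the grasp point (between the pads) lies 3 mm ahead of it (arm.tip_extent is the z of the fingertips in the tool frame, in m); z points along the fingers, y is the direction in which the jaws open and shut (so a half turn about z gives the same grasp; the last joint's range is limited). The gripper opens to 93 mm and grips with 3 to 60 N. Pads are 15 mm wide; open, the fingers measure 128 mm over their backs; the gripper's body (75 mm by 188 mm) begins 65 mm behind the grasp point.
Start: joints at [-1.315, 0.116, 1.442, -0, 1.584, -0.038], TCP at [0.195, -0.646, 0.217] pointing down, gripper open.
Joint ranges: [-2.83, 2.83], [-0.83, 2.19], [0.07, 2.5], [-1.14, 4.28], [0.01, 3], [-2.97, 2.97]. Speed limits (rad/s): [1.89, 1.89, 2.22, 3.14, 3.14, 3.14].

## Interface

Orientations are given as a unit quaternion [x, y, z, w].
In Python, from plant import sensors, camera, camera_info, order, boxes_of, landmark_of, arm gives the robot as it stands.
- The arm moves only by the shell command python3 -m pendant 'ROWS' [FORCE]. ROWS is JSON, a list of rows, each a list of 7 numbers: the shift along the world's x, y, z each as a share of 0.12 m, from -1 to 1, then the turn, a rotation vector about the world's x, y, z each as a share of pi/2 rad, from -1 to 1, then the opening, from 0 (shut) to 1 (fully open). In form: [[x, y, z, ax, ay, az, gripper], ...]. A call has 1 to 12 rows; each row is the pose to reach, as a shift and turn from the pose commanded when the call began; what a row does not reach only later rows make up. A row lasts 1/8 s, in which the tool goes at most 62.5 mm and 10.7 degrees, less where a joint would pass 70% of its speed; a pose out of reach is approached as far as the arm can. A call with a number of a shift or a turn outside -1 to 1 is refused whole. A call with a gripper value outside its range is refused whole. The fingers move at their own pace and stop on an object; FORCE is the grip in N (left out, the last holds). Time passes only in rows, so rows that repeat a pose let the fingers close. It gives the time, the measured TCP pose, the force and the opening at its end, in the units of the state.
- sensors.read_state(): the state, without advancing time (a new reading comes with each control period).
- camera(name): name is "scene" or "side" or "wrist"; returns the picture (480x640x3 uint8, red, green, blue); there is no depth.
- camera_info(name): a dict with "vfov" (degrees; the focal length in pixels is half the picture's height over the tangent of half this angle, whatever the lens; pixels are square), "cx", "cy" (the principal point, pixels), "extrinsics" (4x4, takes a point from camera to world coordinates). Camera axes: x right, y up, looking along -z (the intrinsics and any distortion apply to the point x, -y, -z); pixel columns grow to the right and rows downward; lengths in m; the calibration is good to about 2 mm. A picture is of the moment at which its call begins: read the wrist's pose just before it. camera_info takes no time and is no camera call; for the wrist camera it gives the pose at the moment of the call.
- order.sign_off(): hands the job in, once; it reports no verdict.
Trained networks look in the newest picture that a camera, given by its name, has taken for a name from the list of things; names that differ only in an ending like _2 or _b are one class to them, and where a whole thing is asked for, a point or a joint stands for the part that bears it (a point fixed in the world has none). Each returns a list of dicts, best first, with "score" (0 to 1); they miss things now and then, are a little off and sometimes report something else, mostly with a low value. They report only what shows in the picture. A call takes as long as a camera call. They do not tell look-alikes from the thing itself.
- boxes_of(camera, label): "point" ([column, row] as shares, 0 to 1, of the picture: columns of its width, rows of its height, amid what is visible of it).
- landmark_of(camera, label): "point" ([column, row] as shares, 0 to 1, of the picture: columns of its width, rows of its height: a listed point, or the origin of a listed thing).
The state is a dict: "time": time; "joint_pos": joint angles; "dq": joint speeds; "effort": joint torques, N m; "tcp_pos": TCP position; "orientation": TCP orientation; "contact_force": force on the tool from outside, world axes, zero at the start; "moment": the same for the moment, N m; "opening": finger opening in m.
Only numpy, scipy, OpenCV 4.12 (cv2) and the standard library are available. Lean on these libraries where they do the work, as an engineer would, in place of code of your own. Each camera call takes 0.05 s, during which the arm holds its last target.

## Working session

There is one attempt and no reset: what is moved stays moved. The work goes in short steps, Python scripts to look and compute and a shell command to move; the robot and the scene stay as the last step left them, time stands still between calls to the robot, and variables do not carry over. Pictures are saved under pics/ and viewed, and the job is handed in when it is done.

```bash
ls; mkdir -p pics; cat > h.py <<'E'
import numpy as np, cv2
from plant import sensors, camera, camera_info, order, boxes_of, landmark_of, arm
def snap(cam,name):
    im=camera(cam); cv2.imwrite(f'pics/{name}.png',cv2.cvtColor(im,cv2.COLOR_RGB2BGR)); return im
E
python3 - <<'E'
from h import *
for c in ['scene','side','wrist']:
    i=camera_info(c); print(c,{k:(np.round(v,3).tolist() if k=='extrinsics' else v) for k,v in i.items()})
    snap(c,c+'0')
    for l in ['brush_head','tray','comb_mid','round_brush_mid']:
        try:
            for f in (boxes_of,landmark_of):
                print(l,f.__name__,[(round(d['score'],2),(np.array(d['point'])*[640,480]).round(1).tolist()) for d in f(c,l)])
        except Exception as e: print(l,e)
print(sensors.read_state())
E
```

```text
pics
scene {'vfov': 43.83528893877502, 'cx': 317.14802062566577, 'cy': 240.74157049119606, 'extrinsics': [[0.301, -0.604, 0.738, 1.362], [0.953, 0.208, -0.219, -0.252], [-0.021, 0.77, 0.638, 0.955], [0.0, 0.0, 0.0, 1.0]]}
brush_head call [(0.8, [434.9, 285.8])]
brush_head call [(0.64, [433.6, 281.0])]
tray call [(0.84, [202.9, 354.4])]
tray call [(0.6, [206.5, 357.1])]
comb_mid call [(0.76, [390.1, 174.4]), (0.74, [429.7, 244.0])]
comb_mid call [(0.97, [386.5, 180.3]), (0.94, [429.9, 250.2]), (0.27, [207.0, 355.7])]
round_brush_mid call [(0.57, [360.5, 257.8])]
round_brush_mid call [(0.57, [360.4, 268.6])]
side {'vfov': 51.03009880810888, 'cx': 324.88525222281396, 'cy': 237.07689698301635, 'extrinsics': [[-0.997, 0.031, -0.069, 0.343], [-0.074, -0.605, 0.793, 0.838], [-0.017, 0.796, 0.605, 0.715], [0.0, 0.0, 0.0, 1.0]]}
brush_head call [(0.94, [186.0, 260.6])]
brush_head call [(0.75, [185.3, 253.2])]
tray call [(0.89, [284.5, 195.2])]
tray call [(0.92, [282.5, 197.5])]
comb_mid call [(0.9, [440.9, 327.0]), (0.62, [268.4, 304.1])]
comb_mid call [(0.68, [441.6, 335.3]), (0.64, [270.6, 
[... 461 characters left out ...]

round_brush_mid call []
{'time': 1.35, 'joint_pos': array([-1.31482184e+00,  1.15954374e-01,  1.44158728e+00,  1.59536749e-05,
        1.58401555e+00, -3.77721884e-02]), 'dq': array([-0.00046502,  0.00034904,  0.00234237, -0.00212426,  0.00204189,
       -0.00036883]), 'effort': array([-8.55068938e-04, -7.21013331e+01, -6.22754216e+01,  7.80041702e-02,
        1.83756760e-02, -5.72599333e-05]), 'tcp_pos': array([ 0.19545439, -0.64608466,  0.21658482]), 'orientation': array([9.89233471e-01, 1.46345956e-01, 9.85843471e-06, 1.67487187e-05]), 'contact_force': array([ 0.1661195 , -0.04333972, -0.03389237]), 'moment': array([-0.02647813,  0.0792864 , -0.00149946]), 'opening': 0.09301574568970988}
```

View pics/scene0.png

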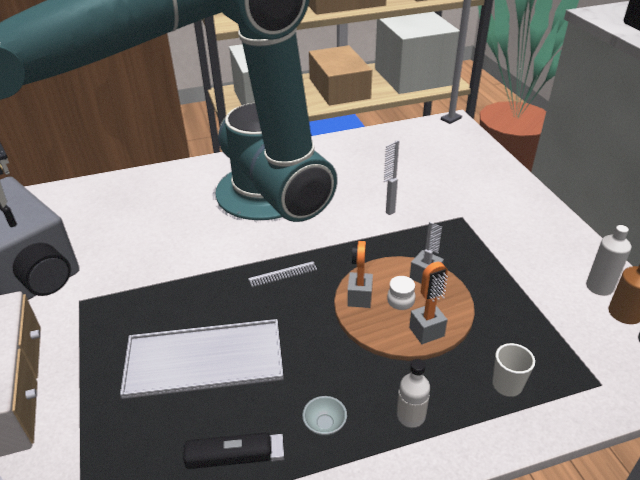

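View pics/side0.png

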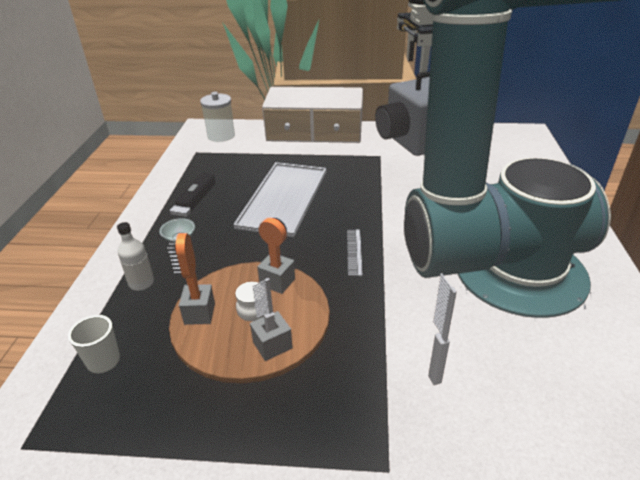

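```bash
cat >> h.py <<'E'
def ray(cam,uv,info=None):
    i=info or camera_info(cam); f=240/np.tan(np.radians(i['vfov'])/2); E=np.array(i['extrinsics'])
    d=E[:3,:3]@np.array([(uv[0]-i['cx'])/f,-(uv[1]-i['cy'])/f,-1]); return E[:3,3],d/np.linalg.norm(d)
def tri(rs):
    A=0;b=0
    for o,d in rs:
        P=np.eye(3)-np.outer(d,d);A=A+P;b=b+P@o
    x=np.linalg.solve(A,b); return x,[np.linalg.norm((np.eye(3)-np.outer(d,d))@(x-o)) for o,d in rs]
def proj(cam,X,info=None):
    i=info or camera_info(cam); f=240/np.tan(np.radians(i['vfov'])/2); E=np.array(i['extrinsics'])
    p=(np.atleast_2d(X)-E[:3,3])@E[:3,:3]; return np.c_[i['cx']+f*p[:,0]/-p[:,2], i['cy']-f*p[:,1]/-p[:,2]]
def onz(cam,uv,z,info=None):
    o,d=ray(cam,uv,info); return o+d*(z-o[2])/d[2]
E
python3 - <<'E'
from h import *
T=lambda a,b:tri([ray('scene',a),ray('side',b)])
for n,a,b in [('brush',(433.6,281),(185.3,253.2)),('tray',(206.5,357.1),(282.5,197.5)),('comb',(429.9,250),(270.6,314.8)),('bigcomb',(386.5,180.3),(441.6,335.3)),('round',(360.4,268.6),(275,248.9))]:
    x,e=T(a,b);print(n,x.round(4),np.round(e,4))
for c in ('scene','side'):
    im=cv2.imread(f'pics/{c}0.png'); 
    u,v=(434,290) if c=='scene' else (190,270)
    cv2.imwrite(f'pics/{c}0b.png',cv2.resize(im[v-60:v+60,u-60:u+60],None,fx=5,fy=5,interpolation=cv2.INTER_CUBIC))
im=cv2.imread('pics/scene0.png'); cv2.imwrite('pics/scene0t.png',cv2.resize(im[310:405,110:295],None,fx=4,fy=4,interpolation=cv2.INTER_CUBIC))
im=cv2.imread('pics/side0.png'); cv2.imwrite('pics/side0t.png',cv2.resize(im[155:245,225:335],None,fx=6,fy=6,interpolation=cv2.INTER_CUBIC))
E
```

```text
brush [0.642  0.1875 0.1735] [0.0012 0.0012]
tray [ 0.5463 -0.2503  0.009 ] [0.0004 0.0004]
comb [0.4883 0.2605 0.1066] [0.0022 0.0022]
bigcomb [0.2061 0.2801 0.1014] [0.0022 0.0022]
round [0.505  0.0939 0.1143] [0.0009 0.0009]
```

View pics/scene0b.png

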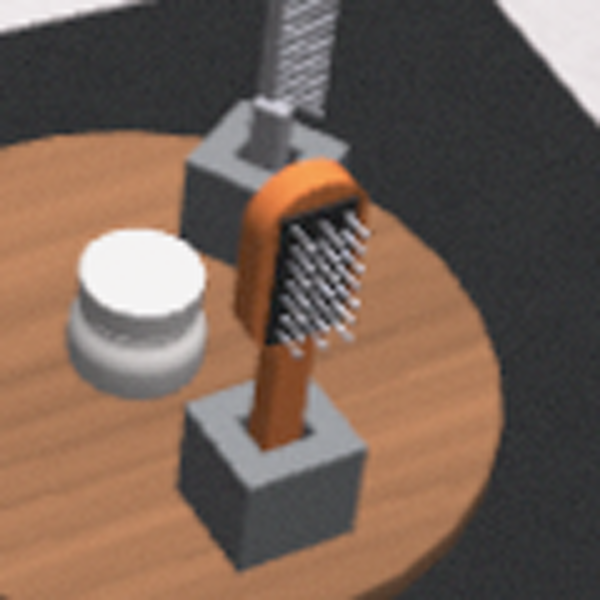

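View pics/side0b.png

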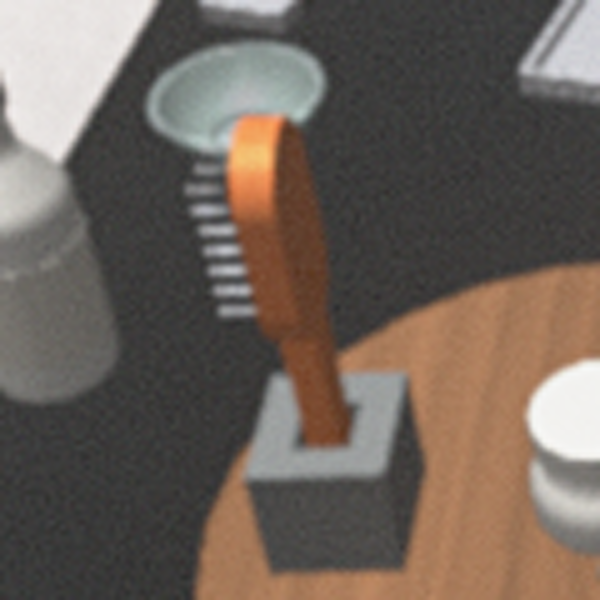

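View pics/scene0t.png

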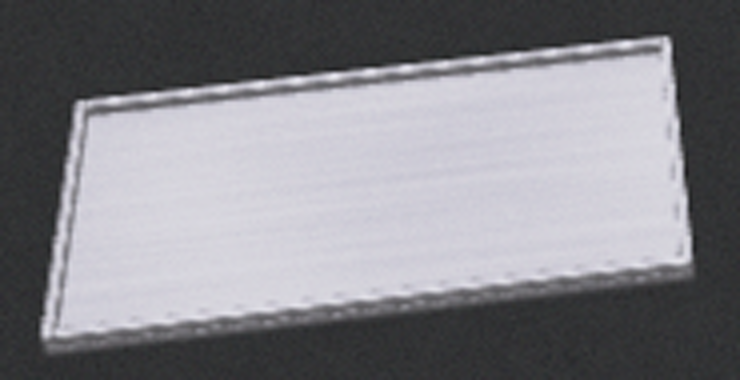

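View pics/side0t.png

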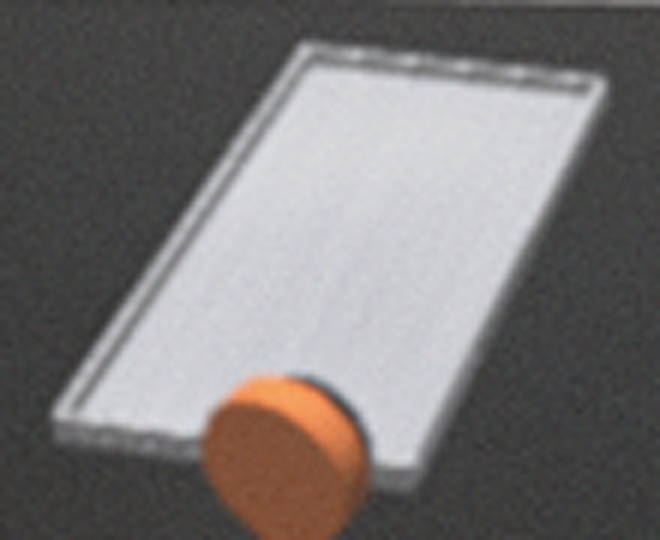

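The brush meant is the long oval one with metal pins, at scene (434,286) and side (186,258). The other orange one, at scene (360,258), has a round head. The comb standing in the lazy-susan, at scene (432,240), is the smaller one. The taller comb at (390,175) stands outside. I'll hover over the brush to measure it from the wrist.

```bash
python3 -m pendant '[[0.2,0.5,0.4,0,0,0,1],[0.45,0.98,0.8,0,0,0,1],[0.45,0.98,0.8,0,0,0,1]]' 
python3 -m pendant '[[0.2,0.5,0,0,0,0,1],[0.45,0.98,0,0,0,0,1]]' 
python3 -m pendant '[[0.2,0.5,0,0,0,0,1],[0.45,0.98,0,0,0,0,1]]' 
python3 -m pendant '[[0.2,0.5,0,0,0,0,1],[0.45,0.98,0,0,0,0,1]]' 
python3 -m pendant '[[0.2,0.5,0,0,0,0,1],[0.45,0.98,0,0,0,0,1]]' 
python3 -m pendant '[[0.2,0.5,0,0,0,0,1],[0.45,0.98,0,0,0,0,1]]' 
python3 -m pendant '[[0.2,0.4,0,0,0,0,1],[0.35,0.8,0,0,0,0,1],[0.35,0.8,0,0,0,0,1],[0.35,0.8,0,0,0,0,1]]' 
python3 - <<'E'
from h import *
s=sensors.read_state();print(s['tcp_pos'],s['orientation'],s['joint_pos'],s['time'])
snap('wrist','w1');i=camera_info('wrist')
import pickle;pickle.dump(i,open('w1.pkl','wb'))
for l in ['brush_head','comb_mid','round_brush_mid']:
    print(l,[(round(d['score'],2),(np.array(d['point'])*[640,480]).round(1).tolist()) for d in landmark_of('wrist',l)])
print(proj('wrist',[[.642,.1875,.1735]],i),i['extrinsics'][:3])
E
```

```text
time: 1.72
tcp_pos: [0.2503, -0.5269, 0.3151]
orientation: [0.989, 0.147, 0.0, 0.001]
contact_force: [0.1, -0.4, -0.4]
opening: 0.0927
time: 1.98
tcp_pos: [0.3016, -0.4134, 0.3128]
orientation: [0.989, 0.146, 0.0, 0.0]
contact_force: [0.4, -0.4, -0.3]
opening: 0.0932
time: 2.22
tcp_pos: [0.3535, -0.2995, 0.3128]
orientation: [0.989, 0.146, 0.0, 0.0]
contact_force: [1.2, -0.6, -0.2]
opening: 0.0928
time: 2.48
tcp_pos: [0.4054, -0.1859, 0.313]
orientation: [0.989, 0.146, 0.0, 0.0]
contact_force: [0.3, -0.8, -0.1]
opening: 0.0928
time: 2.72
tcp_pos: [0.4573, -0.0722, 0.313]
orientation: [0.989, 0.146, 0.001, 0.0]
contact_force: [1.4, -1.2, -0.2]
opening: 0.0928
time: 2.98
tcp_pos: [0.5093, 0.0415, 0.313]
orientation: [0.989, 0.147, 0.001, 0.0]
contact_force: [0.8, -2.1, -0.5]
opening: 0.0927
time: 3.48
tcp_pos: [0.5509, 0.135, 0.3125]
orientation: [0.989, 0.147, -0.0, 0.0]
contact_force: [0.6, 0.3, -0.1]
opening: 0.0932
[0.55086077 0.13495423 0.31253737] [ 9.89207410e-01  1.46521926e-01 -8.35446429e-05  1.37778938e-04] [ 1.95422699e-01 -1.27697240e-01  1.53054086e+00 -2.70977452e-04
  1.73892924e+00  1.47207104e+00] 3.475
brush_head [(0.86, [287.8, 99.1])]
comb_mid [(0.95, [187.3, 229.0])]
round_brush_mid [(0.73, [347.2, 262.2])]
[[288.24649359  97.31454406]] [[ 0.28974528  0.91919098  0.2667126   0.62622286]
 [-0.95710236  0.27778581  0.08240211  0.1575105 ]
 [ 0.0016543  -0.27914689  0.96024699  0.48026525]]
```

View pics/w1.png

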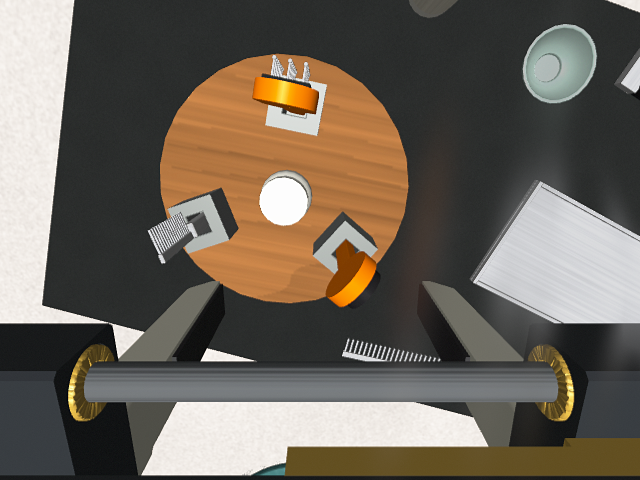

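```bash
python3 - <<'E'
from h import *
im=cv2.imread('pics/w1.png'); cv2.imwrite('pics/w1b.png',cv2.resize(im[45:145,225:355],None,fx=6,fy=6,interpolation=cv2.INTER_CUBIC))
E
```

```text
(no output)
```

View pics/w1b.png

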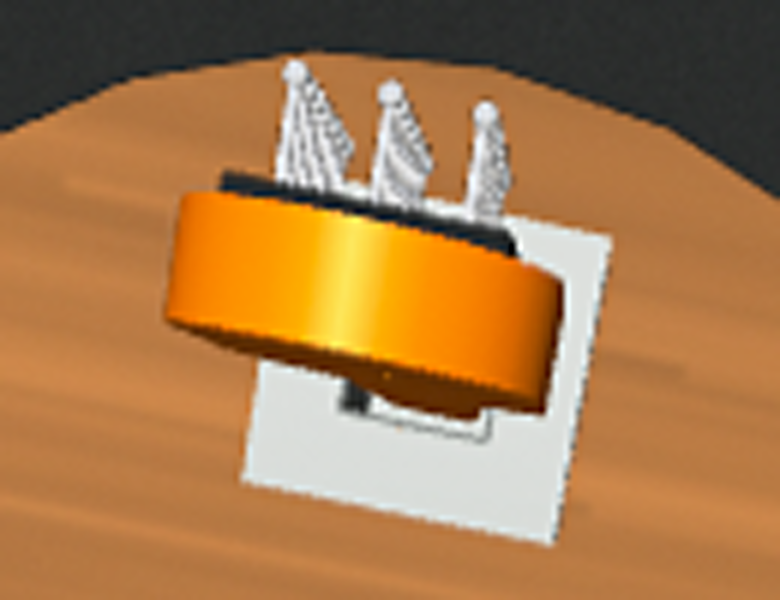

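```bash
python3 - <<'E'
from h import *
import pickle
i=pickle.load(open('w1.pkl','rb'))
P=lambda c,z:onz('wrist',(c[0]/6+225,c[1]/6+45),z,i)
def ang(a,b,z):
    p,q=P(a,z),P(b,z); d=q-p; print(p.round(4),q.round(4),np.linalg.norm(d).round(4),np.degrees(np.arctan2(d[1],d[0])).round(2))
ang((295,70),(485,113),.2)
ang((188,192),(560,280),.195)
ang((165,322),(545,412),.195)
ang((243,482),(553,545),.072); ang((553,545),(610,238),.072)
# tray corners
for cs in ([(130,335.8),(277,319.5),(283,376),(120.8,395)],):
    C=np.array([onz('scene',c,.013) for c in cs]); print(C.round(4)); print(C.mean(0)); e=C[1]-C[0];e2=C[2]-C[3];e3=C[3]-C[0];e4=C[2]-C[1]
    for v in (e,e2,e3,e4): print(np.linalg.norm(v).round(4),np.degrees(np.arctan2(v[1],v[0])).round(2))
# side corners
C=np.array([onz('side',(c[0]/6+225,c[1]/6+155),.013) for c in [(305,43),(605,77),(55,415),(418,468)]]); print(C.round(4),C.mean(0)); 
for a,b in ((0,1),(2,3),(0,2),(1,3)):
    v=C[b]-C[a]; print(np.linalg.norm(v).round(4),np.degrees(np.arctan2(v[1],v[0])).round(2))
# 3-view brush
for l,u in (('b',((433.6,281),(185.3,253.2),(287.8,99.1))),('comb',((429.9,250),(270.6,314.8),(187.3,229))),('r',((360.4,268.6),(275,248.9),(347.2,262.2)))):
    x,e=tri([ray('scene',u[0]),ray('side',u[1]),ray('wrist',u[2],i)]);print(l,x.round(4),np.round(e,4))
E
```

```text
[0.6628 0.2009 0.2   ] [0.6647 0.1792 0.2   ] 0.0218 -84.9
[0.6473 0.2103 0.195 ] [0.6507 0.1661 0.195 ] 0.0443 -85.62
[0.6327 0.2094 0.195 ] [0.636  0.1635 0.195 ] 0.046 -85.84
[0.6142 0.2127 0.072 ] [0.6196 0.1585 0.072 ] 0.0544 -84.25
[0.6196 0.1585 0.072 ] [0.6699 0.1636 0.072 ] 0.0505 5.81
[[ 0.4427 -0.3934  0.013 ]
 [ 0.4964 -0.0896  0.013 ]
 [ 0.6443 -0.1159  0.013 ]
 [ 0.5896 -0.4205  0.013 ]]
[ 0.54324157 -0.25484851  0.013     ]
0.3085 79.97
0.3095 79.82
0.1494 -10.43
0.1501 -10.08
[[ 0.5907 -0.43    0.013 ]
 [ 0.4445 -0.4035  0.013 ]
 [ 0.6445 -0.1219  0.013 ]
 [ 0.4949 -0.0942  0.013 ]] [ 0.54365796 -0.26240883  0.013     ]
0.1486 169.73
0.1522 169.5
0.3128 80.1
0.3135 80.74
b [0.6414 0.1876 0.1733] [0.0015 0.0011 0.0007]
comb [0.4903 0.2597 0.1059] [0.0017 0.0037 0.0032]
r [0.5067 0.0932 0.114 ] [0.0011 0.0022 0.0025]
```

```bash
python3 -m pendant '[[0.4,0.22,0,0,0,-0.07,1],[0.755,0.44,0,0,0,-0.135,1],[0.755,0.44,-0.25,0,0,-0.135,1],[0.755,0.44,-0.25,0,0,-0.135,1],[0.755,0.44,-0.25,0,0,-0.135,1]]'
python3 - <<'E'
from h import *
s=sensors.read_state();print(s['tcp_pos'],s['orientation'])
im=snap('wrist','w2');i=camera_info('wrist')
print([(round(d['score'],2),(np.array(d['point'])*[640,480]).round(1).tolist()) for d in landmark_of('wrist','brush_head')],proj('wrist',[[.6415,.1875,.1733]],i))
E
```

```text
time: 4.3
tcp_pos: [0.6415, 0.1874, 0.2842]
orientation: [0.999, 0.041, 0.001, -0.0]
contact_force: [0.0, -0.0, 0.9]
opening: 0.0933
[0.64145558 0.18744244 0.28415492] [ 9.99176322e-01  4.05730749e-02  6.97835387e-04 -1.23406844e-04]
[(0.63, [319.6, 234.7])] [[320.64307716 237.24184648]]
```

View pics/w2.png

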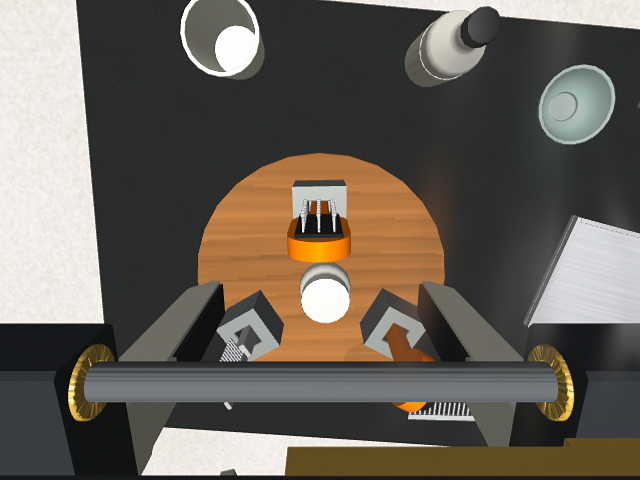

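The head sits centred at column 319 and square to the jaws. I'll descend and pinch.

```bash
python3 -m pendant '[[0,0,-0.3,0,0,0,1],[0,0,-0.6,0,0,0,1],[0,0,-0.885,0,0,0,1],[0,0,-0.885,0,0,0,1],[0,0,-0.885,0,0,0,1],[0,0,-0.885,0,0,0,0],[0,0,-0.885,0,0,0,0],[0,0,-0.885,0,0,0,0],[0,0,-0.885,0,0,0,0],[0,0,-0.885,0,0,0,0],[0,0,-0.885,0,0,0,0]]' 20
python3 -m pendant '[[0,0,0,0,0,0,0],[0,0,0,0,0,0,0],[0,0,0,0,0,0,0]]'
python3 - <<'E'
from h import *
snap('scene','s3')
E
```

```text
time: 5.78
tcp_pos: [0.6416, 0.1881, 0.1763]
orientation: [0.999, 0.041, -0.0, -0.0]
contact_force: [-0.1, -0.4, -0.4]
opening: 0.0458
time: 6.15
tcp_pos: [0.6416, 0.1881, 0.1763]
orientation: [0.999, 0.041, -0.0, -0.0]
contact_force: [0.4, -0.6, 0.1]
opening: 0.046
```

View pics/s3.png

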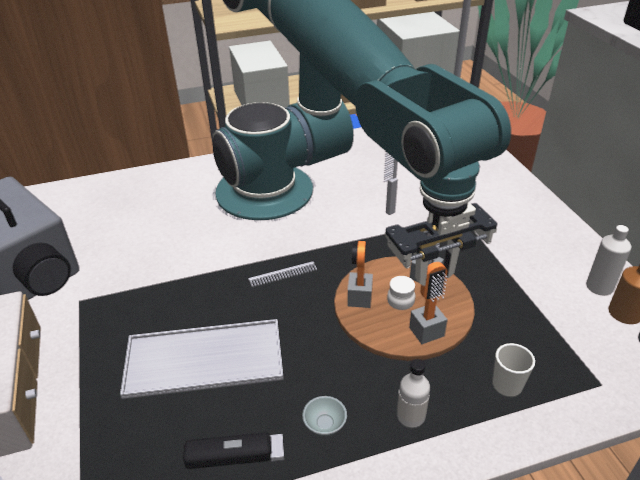

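```bash
python3 -m pendant '[[0,0,0.25,0,0,0,0],[0,0,0.5,0,0,0,0],[0,0,0.75,0,0,0,0],[0,0,1,0,0,0,0],[0,0,1,0,0,0,0]]' 20
python3 -m pendant '[[0,-0.2,0.1,0,0,0.05,0],[0,-0.5,0.2,0,0,0.12,0],[0,-0.8,0.2,0,0,0.2,0],[-0.1,-1,0.2,0,0,0.28,0]]'
python3 -m pendant '[[0,-0.3,0,0,0,0.08,0],[-0.1,-0.6,0,0,0,0.16,0],[-0.2,-1,0,0,0,0.26,0]]'
python3 -m pendant '[[-0.1,-0.3,0,0,0,0.1,0],[-0.2,-0.6,0,0,0,0.2,0],[-0.4,-0.9,0,0,0,0.3,0],[-0.4,-1,0,0,0,0.3,0],[-0.4,-1,0,0,0,0.3,0]]'
python3 - <<'E'
from h import *
snap('side','d4'); s=sensors.read_state(); print(s['tcp_pos'],s['orientation'])
o=s['orientation']; from scipy.spatial.transform import Rotation as R
m=R.from_quat(o).as_matrix(); print('toolx yaw',np.degrees(np.arctan2(m[1,0],m[0,0])),m[:,2])
snap('scene','s4')
E
```

```text
time: 6.82
tcp_pos: [0.6421, 0.1882, 0.2987]
orientation: [0.999, 0.041, 0.002, -0.0]
contact_force: [-0.5, -1.4, -1.6]
opening: 0.0459
time: 7.32
tcp_pos: [0.6295, 0.0666, 0.3183]
orientation: [0.966, 0.259, -0.001, -0.0]
contact_force: [0.1, 0.8, -1.0]
opening: 0.0456
time: 7.7
tcp_pos: [0.605, -0.0527, 0.3185]
orientation: [0.893, 0.451, -0.001, -0.001]
contact_force: [0.2, -0.7, -1.7]
opening: 0.0457
time: 8.32
tcp_pos: [0.5576, -0.1722, 0.3192]
orientation: [0.765, 0.644, -0.0, -0.001]
contact_force: [0.5, 0.4, 0.0]
opening: 0.0461
[ 0.55786389 -0.1716045   0.31940859] [ 7.65061132e-01  6.43957404e-01 -1.67731501e-04 -5.45630752e-04]
toolx yaw 80.17510254312387 [-9.59375629e-04  6.18857878e-04 -9.99999348e-01]
```

View pics/d4.png

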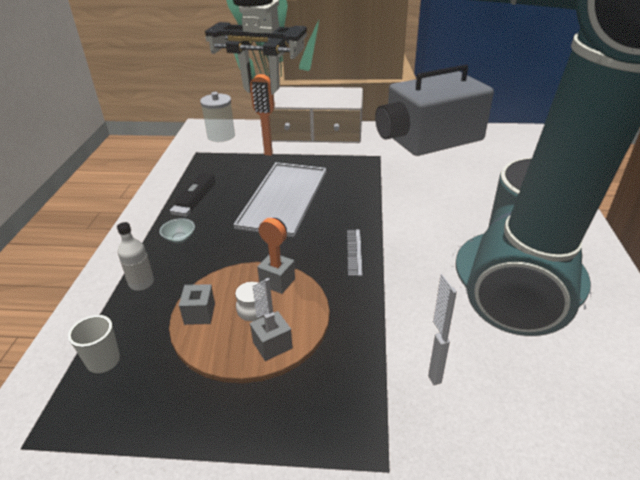

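View pics/s4.png

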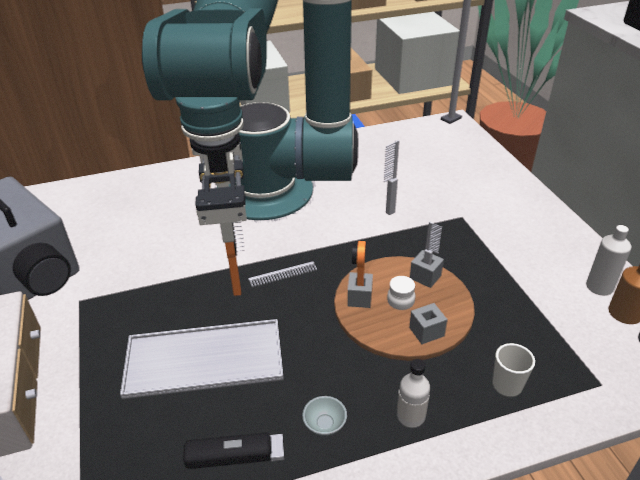

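```bash
python3 -m pendant '[[0,-0.05,-0.35,0,0,0,0],[0,-0.1,-0.7,0,0,0,0],[0,-0.1,-1,0,0,0,0]]' 20
python3 -m pendant '[[0,0,-0.2,0,0,0,0],[0,0,-0.35,0,0,0,0],[0,0,-0.35,0,0,0,0]]'
python3 - <<'E'
from h import *
snap('side','d5'); s=sensors.read_state(); print(s['tcp_pos'],s['contact_force'],s['moment'])
a=snap('scene','s5')
cv2.imwrite('pics/s5b.png',cv2.resize(cv2.cvtColor(a,4)[200:420,100:320],None,fx=2.7,fy=2.7))
E
```

```text
time: 8.8
tcp_pos: [0.5578, -0.183, 0.1983]
orientation: [0.764, 0.645, -0.0, -0.0]
contact_force: [0.1, 0.5, -1.4]
opening: 0.0456
time: 9.18
tcp_pos: [0.5575, -0.1832, 0.1572]
orientation: [0.764, 0.645, -0.0, -0.001]
contact_force: [-0.8, -0.4, -0.2]
opening: 0.0457
[ 0.55784376 -0.18349     0.15850974] [ 0.13048951  0.03984083 -0.16261511] [-0.02832119 -0.04566219 -0.04050718]
```

View pics/s5b.png

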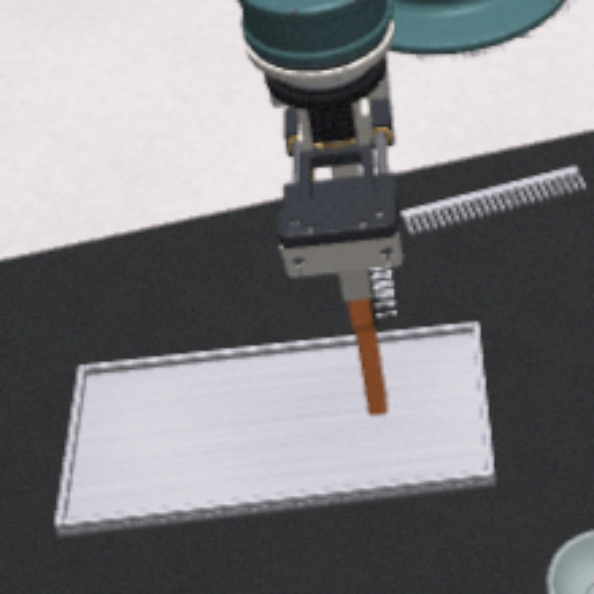

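```bash
python3 -m pendant '[[0,0,-0.05,0,0,0,0],[0,0,-0.09,0,0,0,0],[0,0,-0.11,0,0,0,0],[0,0,-0.11,0,0,0,0]]' 20
python3 -m pendant '[[0,0,-0.015,0,0,0,0],[0,0,-0.015,0,0,0,0]]'
python3 -m pendant '[[0,0,-0.015,0,0,0,0],[0,0,-0.015,0,0,0,0]]'
```

```text
time: 9.78
tcp_pos: [0.5592, -0.1846, 0.1491]
orientation: [0.764, 0.645, 0.002, 0.003]
contact_force: [-0.7, 0.4, 25.0]
opening: 0.0457
time: 10.02
tcp_pos: [0.5593, -0.1847, 0.1478]
orientation: [0.764, 0.645, 0.002, 0.003]
contact_force: [-2.1, 0.8, 27.4]
opening: 0.046
time: 10.28
tcp_pos: [0.5593, -0.1847, 0.146]
orientation: [0.765, 0.645, 0.002, 0.003]
contact_force: [-2.6, 0.6, 28.0]
opening: 0.0458
```

```bash
python3 -m pendant '[[0,0,0.01,0,0,0,0],[-0.013,-0.073,0.012,0,0,0,0],[-0.026,-0.147,0.012,0,0,0,0],[-0.038,-0.22,0.002,0,0,0,0],[-0.051,-0.293,-0.008,0,0,0,0],[-0.063,-0.364,-0.026,0,0,0,0],[-0.076,-0.435,-0.048,0,0,0,0],[-0.088,-0.503,-0.076,0,0,0,0],[-0.1,-0.57,-0.108,0,0,0,0],[-0.1,-0.57,-0.108,0,0,0,0]]' 10
python3 - <<'E'
from h import *
snap('side','d6'); s=sensors.read_state(); print(s['tcp_pos'],s['contact_force'],s['moment'])
a=snap('scene','s6')
cv2.imwrite('pics/s6b.png',cv2.resize(cv2.cvtColor(a,4)[200:420,100:320],None,fx=2.7,fy=2.7))
E
```

```text
time: 11.52
tcp_pos: [0.5456, -0.2533, 0.1286]
orientation: [0.765, 0.644, -0.0, 0.0]
contact_force: [-0.4, -2.2, 4.6]
opening: 0.0457
[ 0.54562817 -0.2530557   0.12871009] [ 0.08659278 -2.83901922  4.76535518] [-0.70154481 -0.07867419 -0.05589424]
```

View pics/s6b.png

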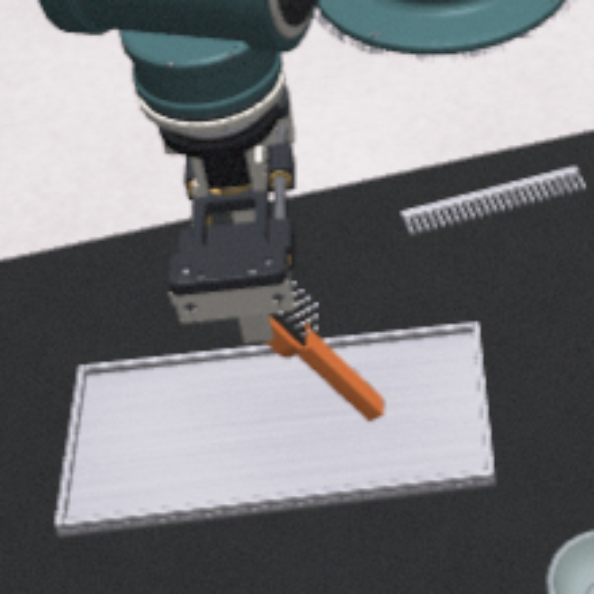

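```bash
python3 -m pendant '[[-0.011,-0.064,-0.045,0,0,0,0],[-0.022,-0.126,-0.086,0,0,0,0],[-0.032,-0.185,-0.13,0,0,0,0],[-0.042,-0.242,-0.18,0,0,0,0],[-0.051,-0.295,-0.235,0,0,0,0],[-0.06,-0.345,-0.29,0,0,0,0],[-0.068,-0.39,-0.35,0,0,0,0],[-0.075,-0.433,-0.41,0,0,0,0],[-0.075,-0.433,-0.41,0,0,0,0]]' 10
python3 - <<'E'
from h import *
s=sensors.read_state(); print(s['tcp_pos'],s['contact_force'])
a=snap('scene','s7')
cv2.imwrite('pics/s7b.png',cv2.resize(cv2.cvtColor(a,4)[200:420,100:320],None,fx=2.7,fy=2.7))
E
```

```text
time: 12.75
tcp_pos: [0.5362, -0.3043, 0.0784]
orientation: [0.765, 0.645, -0.0, -0.001]
contact_force: [-1.0, -0.7, -1.3]
opening: 0.0457
[ 0.53618657 -0.30428231  0.07836934] [-0.9988314  -0.73821961 -1.27887355]
```

View pics/s7b.png

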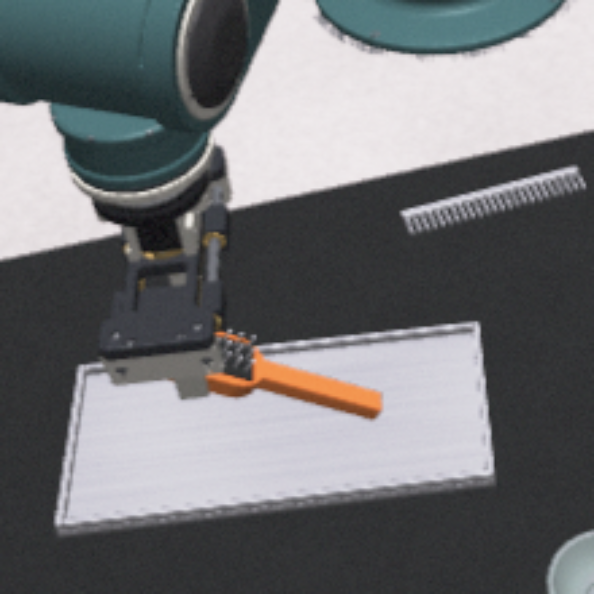

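```bash
python3 -m pendant '[[0,0,-0.03,0,0,0,0],[-0.004,-0.025,-0.08,0,0,0,0],[-0.008,-0.05,-0.13,0,0,0,0],[-0.008,-0.05,-0.13,0,0,0,0]]' 10
python3 -m pendant '[[-0.002,-0.012,-0.03,0,0,0,0],[-0.004,-0.025,-0.06,0,0,0,0],[-0.004,-0.025,-0.06,0,0,0,0]]' 10
python3 - <<'E'
from h import *
s=sensors.read_state(); print(s['tcp_pos'],s['contact_force'])
a=snap('scene','s8')
cv2.imwrite('pics/s8b.png',cv2.resize(cv2.cvtColor(a,4)[200:420,100:320],None,fx=2.7,fy=2.7))
E
```

```text
time: 13.3
tcp_pos: [0.5353, -0.3103, 0.063]
orientation: [0.765, 0.645, -0.0, -0.001]
contact_force: [-0.6, 0.1, -0.6]
opening: 0.0458
time: 13.68
tcp_pos: [0.535, -0.3133, 0.0562]
orientation: [0.765, 0.645, -0.0, -0.0]
contact_force: [0.7, -0.4, -0.2]
opening: 0.0459
[ 0.53501471 -0.31330875  0.05620777] [ 0.67645783 -0.35599226 -0.16955632]
```

View pics/s8b.png

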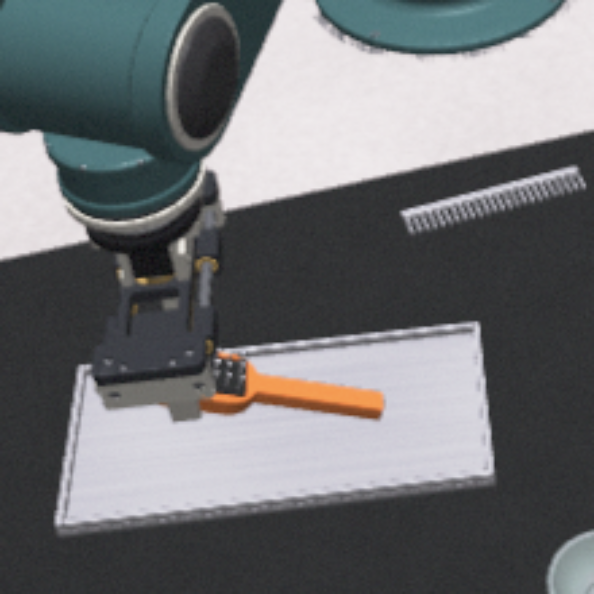

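```bash
python3 -m pendant '[[0,0,0,0,0,0,0],[0,0,0,0,0,0,0],[0,0,-0.02,0,0,0,0]]' 30
python3 -m pendant '[[0,0.005,-0.02,0,0,0,0],[0,0.005,-0.03,0,0,0,0]]'
python3 -m pendant '[[0,0,-0.02,0,0,0,0],[0,0,-0.03,0,0,0,0]]'
python3 -m pendant '[[0,0,-0.02,0,0,0,0],[0,0,-0.03,0,0,0,0]]'
python3 - <<'E'
from h import *
s=sensors.read_state(); print(s['tcp_pos'],s['contact_force'])
a=snap('scene','s9');b=snap('side','d9')
cv2.imwrite('pics/s9b.png',cv2.resize(cv2.cvtColor(a,4)[310:410,110:290],None,fx=4.4,fy=4.4))
cv2.imwrite('pics/d9b.png',cv2.resize(cv2.cvtColor(b,4)[130:250,200:360],None,fx=4.5,fy=4.5))
E
```

```text
time: 14.1
tcp_pos: [0.5353, -0.3134, 0.0545]
orientation: [0.764, 0.645, 0.0, 0.0]
contact_force: [-1.0, -2.3, 2.1]
opening: 0.0457
time: 14.35
tcp_pos: [0.5352, -0.3127, 0.0505]
orientation: [0.764, 0.645, -0.0, 0.0]
contact_force: [-1.1, -1.8, 1.4]
opening: 0.0458
time: 14.6
tcp_pos: [0.5351, -0.3127, 0.0468]
orientation: [0.764, 0.645, -0.0, -0.0]
contact_force: [0.3, -1.5, 2.0]
opening: 0.0459
time: 14.85
tcp_pos: [0.5351, -0.3126, 0.0432]
orientation: [0.764, 0.645, -0.0, -0.0]
contact_force: [-0.3, -1.1, 2.1]
opening: 0.0457
[ 0.5351129  -0.31264664  0.04315261] [-0.26775321 -1.08874665  2.09008174]
```

View pics/s9b.png

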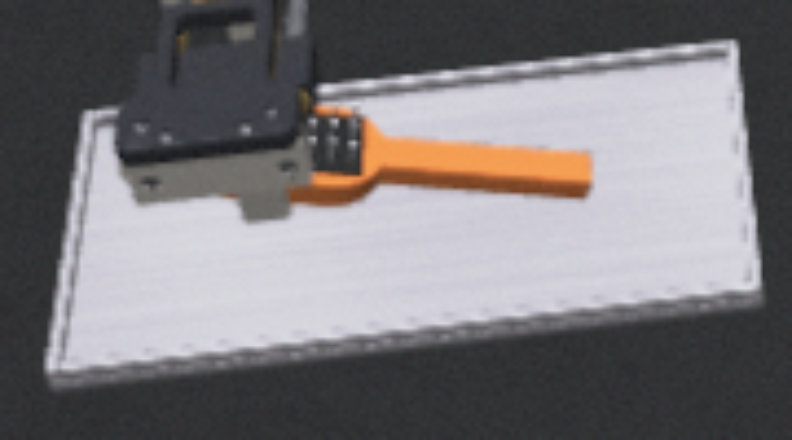

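View pics/d9b.png

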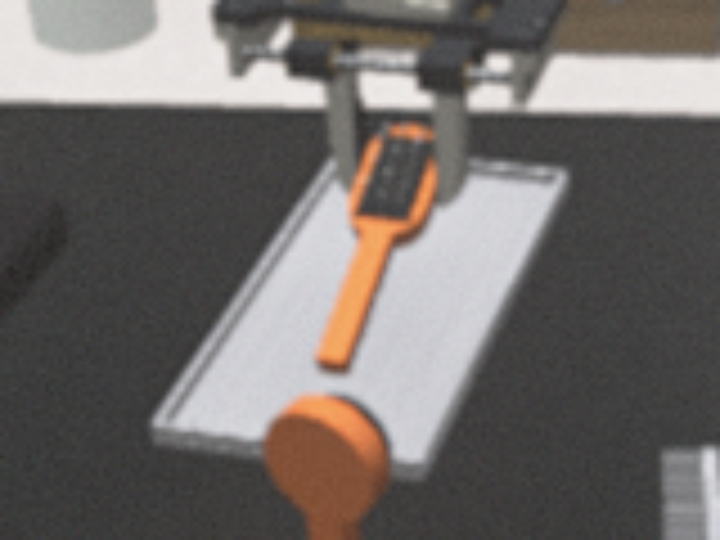

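```bash
python3 -m pendant '[[0,0,-0.02,0,0,0,0],[0,0,-0.04,0,0,0,0],[0,0,-0.06,0,0,0,0],[0,0,-0.08,0,0,0,0],[0,0,-0.08,0,0,0,0]]' 30
python3 - <<'E'
from h import *
s=sensors.read_state(); t=s['tcp_pos'];print(t,s['contact_force'])
e=onz('scene',(244,352),.010); print(e, np.linalg.norm(e[:2]-t[:2]))
a=snap('scene','s10');b=snap('side','d10')
for n,im in (('scene',a),('side',b)):
    print([(round(d['score'],2),(np.array(d['point'])*[640,480]).round(1).tolist()) for d in landmark_of(n,'brush_head')])
cv2.imwrite('pics/s10b.png',cv2.resize(cv2.cvtColor(a,4)[310:410,110:290],None,fx=4.4,fy=4.4))
E
```

```text
time: 15.58
tcp_pos: [0.5351, -0.3126, 0.0335]
orientation: [0.764, 0.645, -0.0, -0.0]
contact_force: [0.1, 0.2, 1.6]
opening: 0.0456
[ 0.5350855  -0.31258805  0.0335042 ] [0.0731576  0.16620223 1.63631051]
[ 0.55881325 -0.17525054  0.01      ] 0.13937215638020475
[(0.94, [177.3, 346.4])]
[(0.61, [286.6, 172.0])]
```

View pics/s10b.png

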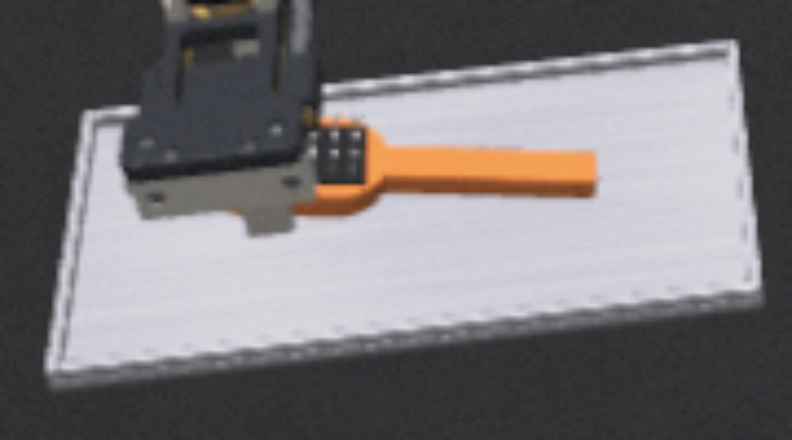

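```bash
python3 -m pendant '[[0,0,0,0,0,0,0.55],[0,0,0,0,0,0,0.7],[0,0,0,0,0,0,0.7],[0,0,0,0,0,0,0.7],[0,0,0,0,0,0,0.7]]' 10
python3 -m pendant '[[0,0,0.3,0,0,0,0.7],[0,0,0.6,0,0,0,0.7],[0,0,1,0,0,0,0.7]]'
python3 -m pendant '[[0,0,0.3,0,0,0,0.7],[0,0,0.6,0,0,0,0.7],[0,0,0.9,0,0,0,0.7],[0,0,0.9,0,0,0,0.7],[0,0,0.9,0,0,0,0.7],[0,0,0.9,0,0,0,0.7]]'
python3 - <<'E'
from h import *
a=snap('scene','s11');b=snap('side','d11');w=snap('wrist','w11');i=camera_info('wrist')
u={}
for n in ('scene','side','wrist'):
    u[n]=[(round(d['score'],2),(np.array(d['point'])*[640,480]).round(1).tolist()) for d in landmark_of(n,'brush_head')];print(n,u[n])
try:
    x,e=tri([ray(n,u[n][0][1],i if n=='wrist' else None) for n in u if u[n]]);print(x,e)
except Exception as ex: print(ex)
cv2.imwrite('pics/c11.png',np.hstack([cv2.resize(cv2.cvtColor(a,4)[300:410,110:290],(400,244)),cv2.resize(cv2.cvtColor(b,4)[150:250,220:340],(400,333))[:244]]))
s=sensors.read_state();print(s['contact_force'],s['tcp_pos'])
for n,k in (('scene','comb_mid'),('scene','round_brush_mid'),('side','comb_mid'),('side','round_brush_mid')): print(n,k,[(round(d['score'],2),(np.array(d['point'])*[640,480]).round(1).tolist()) for d in landmark_of(n,k)])
E
```

```text
time: 16.4
tcp_pos: [0.5352, -0.3127, 0.0338]
orientation: [0.764, 0.645, -0.0, -0.0]
contact_force: [0.5, 0.3, -1.1]
opening: 0.0652
time: 16.77
tcp_pos: [0.5347, -0.3124, 0.1542]
orientation: [0.764, 0.645, -0.0, -0.001]
contact_force: [-0.7, 0.7, 0.1]
opening: 0.0651
time: 17.52
tcp_pos: [0.5349, -0.3125, 0.2603]
orientation: [0.764, 0.645, -0.0, -0.001]
contact_force: [-0.5, -0.1, -0.4]
opening: 0.065
scene [(0.62, [175.5, 356.6])]
side [(0.84, [285.7, 181.8])]
wrist [(0.62, [322.9, 200.5])]
[ 0.54123563 -0.3080309   0.02416308] [np.float64(0.0018916078537962436), np.float64(0.003831355089511451), np.float64(0.0021245871562872616)]
[ 0.78280269 -0.37905811  0.25142681] [ 0.53513943 -0.3126378   0.26151339]
scene comb_mid [(0.84, [388.3, 179.5]), (0.82, [429.5, 253.2])]
scene round_brush_mid [(0.91, [358.9, 271.7])]
side comb_mid [(0.7, [439.7, 332.6]), (0.59, [267.8, 315.4])]
side round_brush_mid [(0.93, [273.9, 250.1])]
```

View pics/c11.png

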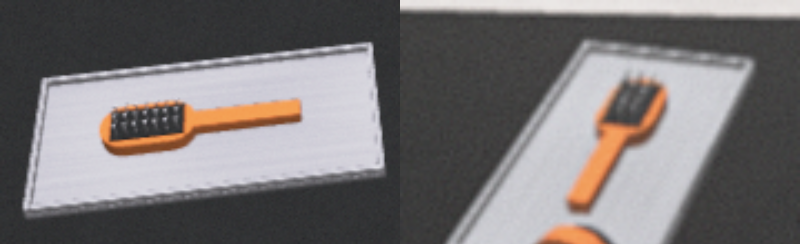

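View pics/w11.png

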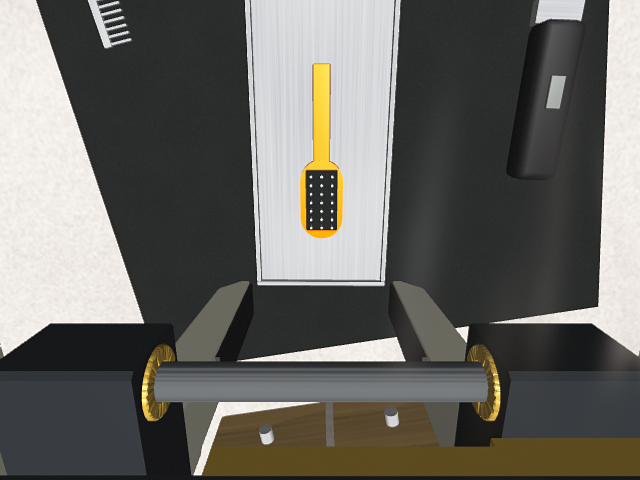

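View pics/s11.png

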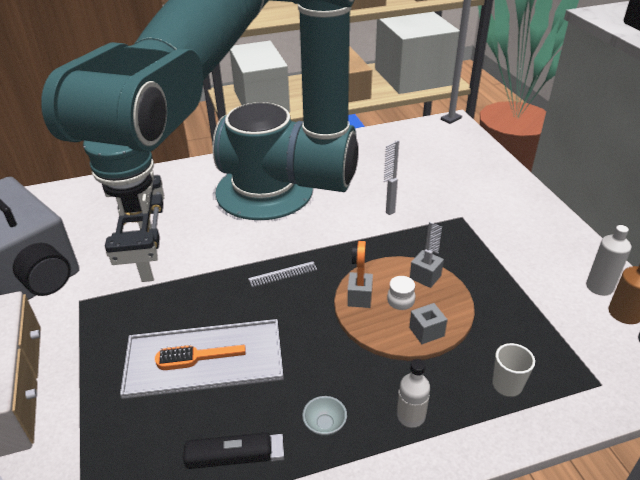

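```bash
python3 -c "
from plant import order;print(order.sign_off())"
```

```text
the job is handed in; nothing more can be done
None
```

The pin brush is lying in the steel tray and the job is handed in, at about 17.5 s of the 50 s allowed. No verdict is given.

**What I did**
- I pinched the oval head across y (opening 46 mm, 20 N), drew the brush out of its socket and turned it to the tray's long axis.
- I stood the handle end on the tray floor, pressing at 25–28 N.
- I swung it over between the fingers at 10 N grip. Contact was nearly lost at about 60–70 degrees, with the wrist force near zero.
- I raised the grip to 30 N and pressed the brush down from about 73 to about 82 degrees at a steady 1.5–2 N. I then let it go and backed off.

**Last checks**
- **Brush:** all three cameras show it inside the tray, pins up, lengthwise and near the middle across the tray.
- **Others:** the comb and the round brush still stand in their sockets. Their positions in the pictures are within about 3 pixels of where they started.
- **Gripper:** it is clear of everything, at z = 0.26 m.
- **One disagreement:** triangulating the head point from the network gave z = 0.024 m, above the 0.018 m limit. The rays missed each other by 2–4 mm. The pictures show the brush lying on the floor, where the head centre would be at about 0.012 m, so I took this as landmark error.
- **Not measured directly:** I worked out the swing angles from the geometry, and the floor contact from the wrist force.

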